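# Check a lacquer plaque's two gold marks under the pointer, then hold it up to the light

## Task

Slide the carrier (it has a black knob for this) until the plaque's round gold mark is under the fixed pointer's tip, pause there a second, then do the same with the square mark. Next slide the carrier well clear of the pointer and leave it there, lift the plaque out of its nest, raise it at least 10 cm and tilt it about 45 degrees, any way. Finish while holding it still up there; keep everything off the pointer and do not disturb the jar, bowl and rubbing block.

Things in the scene. Friction and masses are not known exactly. Their poses are not given: they have to be found in the camera images.
- knob (a point): Grip point in the carrier's black upright round knob (22 mm diameter, 58 mm tall, 32 mm collar 4 mm high at its foot) at the carrier's robot end: on its axis, 20 mm below its top, 38 mm above the carrier's plate, 92 mm above the table. x, y along the slides. Moving it level drags the carrier along both slides (friction 1.5 N each); the carrier cannot turn or lift.
- saddle (a joint): Lower slide, m: the carrier's position along the stage's own x, away from the robot as it grows; travel -0.09 to 0.09.
- carrier (a joint): Upper slide, m: the carrier's position along the stage's own y, to the robot's left as it grows; travel -0.07 to 0.07.
- seat (a point): Centre of the aluminium nest, where the plaque's underside rests: 68 mm above the table, 14 mm above the carrier's plate, 95 mm from the knob along +x (x, y along the slides). Two end blocks at y = -60 and +60 mm carry the plaque, with 7 mm high fences round its ends; between them 94 mm are free for fingers at the middle of its long sides.
- plaque: The black lacquered wooden plaque with a thin gold border line, 56 mm (x) by 130 mm (y) by 12 mm thick, about 85 g, lying face up in the nest with about 2 mm play. Origin: centre of its underside; z out of its gold-marked face; x, y along the slides while it lies in the nest.
- round_mark (a point): Centre of the round gold mark, 14 mm diameter, on the plaque's face at plaque x = -12, y = +42 mm (robot's left).
- square_mark (a point): Centre of the square gold mark, 14 mm wide, on the plaque's face at plaque x = +12, y = -42 mm (robot's right).
- pointer_tip (a point): Lower tip of the fixed brass pointer, 88 mm above the table, 8 mm above the face of the nested plaque. Its steel arm, 12 mm thick, top 117 mm above the table, runs from the tip 150 mm along +x (away from the robot, parallel to the lower slide) to a post 16 mm thick, 120 mm tall.
- jar: Bystander: glass jar with a red lid, 72 mm diameter, 95 mm tall; origin at the centre of its underside.
- bowl: Bystander: steel bowl, 150 mm diameter, 55 mm tall; origin at the centre of its underside.
- rub_block: Bystander: wooden rubbing block with a rubber sole, 90 x 50 x 32 mm; origin at the centre of its underside.
Not all that is in view belongs to the job. Leave any blue or red look-alike of the part that bears pointer_tip alone.

How it is judged:
On the way, in this order (a step that is already met when the one before it is completed fails the run):
1. the plaque lying in its nest, the round mark is under the pointer's tip and still (distance between plaque and seat below 0.006 m and angle between plaque's own z axis and vertical below 0.1 rad and horizontal distance between round_mark and pointer_tip below 0.007 m and linear speed of plaque below 0.02 m/s), for 0.4 s.
2. the plaque lying in its nest, the square mark is under the pointer's tip and still (distance between plaque and seat below 0.006 m and angle between plaque's own z axis and vertical below 0.1 rad and horizontal distance between square_mark and pointer_tip below 0.007 m and linear speed of plaque below 0.02 m/s), for 0.4 s.
3. the carrier, with the plaque lying in its nest, is clear of the pointer (nest's centre more than 75 mm from under the tip) (distance between plaque and seat below 0.006 m and angle between plaque's own z axis and vertical below 0.1 rad and horizontal distance between seat and pointer_tip above 0.075 m), for 0.2 s.
At the end, for the whole second after the job is handed in: Fingers hold the plaque still, its origin over 148 mm above the table, face tilted 32 to 60 degrees from straight up, off the stage and pointer; nest centre over 70 mm (level) from the pointer tip; jar, bowl and block upright within 30 mm of their starts (height (world z) of plaque above 0.148 m and angle between plaque's own z axis and vertical between 0.56 and 1.05 rad and contact force between the fingers and plaque above 1 N and contact force between plaque and stage below 0.1 N and contact force between plaque and pointer below 0.1 N and linear speed of plaque below 0.03 m/s and angular speed of plaque below 0.3 rad/s and horizontal distance between seat and pointer_tip above 0.07 m and distance of each of jar, bowl, rub_block from where it was at the start of the episode below 0.03 m and angle between each of jar, bowl, rub_block's own z axis and vertical below 0.3 rad); the arm keeps its last pose, push and grip.
It fails at once if the pointer is struck or leaned on (over 4 N) (contact force between pointer and the arm above 4 N or contact force between pointer and the fingers above 4 N or contact force between pointer and plaque above 4 N).
It fails at once if the lidded jar is shoved or knocked over (distance of jar from where it was at the start of the episode above 0.04 m or angle between jar's own z axis and vertical above 0.5 rad).
It fails at once if the steel bowl is shoved or knocked over (distance of bowl from where it was at the start of the episode above 0.04 m or angle between bowl's own z axis and vertical above 0.5 rad).
It fails at once if the rubbing block is shoved or knocked over (distance of rub_block from where it was at the start of the episode above 0.04 m or angle between rub_block's own z axis and vertical above 0.5 rad).
It also fails if it takes over 54 s, if anything falls off the work surface, if the arm or the gripper's body presses on something with over 40 N, if the wrist force passes 120 N, or if a joint passes its speed limit or range.

## Robot

A 7-joint arm with a two-finger parallel gripper is mounted at the origin on the work surface. World frame = base frame: x ahead of the robot, y to its left, z up, the work surface at z = 0. Lengths are in m, angles in rad, forces in N, time in s.
With the tool pointing down it reaches from about 0.4 to 0.85 m from the base axis. Payload 4.5 kg.
Tool frame: the origin (TCP) lies where the fingers leave the gripper's body, on its centre line; the fingertips stand 64 mm ahead of it and the grasp point (between the pads) lies 45 mm ahead of it; z points along the fingers, y is the line along which they close (so a half turn about z gives the same grasp; the last joint's range is limited). The gripper opens to 88 mm and grips with 3 to 60 N. Pads are 18 mm wide; open, the fingers measure 123 mm over their backs; the gripper's body (75 mm by 187 mm) begins 45 mm behind the grasp point.
Start: joints at [-1.253, 0.689, -0.195, 1.565, 0.157, 0.902, -0.215], TCP at [0.175, 0.6, 0.303] pointing down, gripper open.
Joint ranges: [-3.01, 3.01], [-0.46, 2.08], [-1.47, 1.51], [0.13, 2.56], [-1, 4.14], [0.04, 2.09], [-2.66, 2.66]. Speed limits (rad/s): [2.57, 2.57, 3.14, 3.14, 3.14, 3.14, 3.14].

## Interface

Orientations are given as a unit quaternion [x, y, z, w].
In Python, from plant import r gives the robot as it stands.
- The arm moves only by the tool play_rows, never from a script. Its arguments are lists of equal length, an entry for each row: "translation": the shift along the tool's x, y, z in m, a list of three; "delta_rot": the turn, a rotation vector about the tool's x, y, z in degrees, a list of three; "grip": the opening, from -1 (shut) to 1 (fully open). In form: {"translation": [[x, y, z], ...], "delta_rot": [[rx, ry, rz], ...], "grip": [grip, ...]}. A call has 1 to 20 rows; each row shifts and turns the commanded pose from where the row before left it, along the tool's axes as they then stand; what a row does not reach is not made up. A row lasts 1/8 s, in which the tool goes at most 62.5 mm and 10.7 degrees, less where a joint would pass 70% of its speed; a pose out of reach is approached as far as the arm can. A call with a gripper value outside its range is refused whole. The fingers move at their own pace and stop on an object; "squeeze" is the grip in N (left out, the last holds). Time passes only in rows, so rows that do not move let the fingers close. It gives the time, the measured TCP pose, the force, the opening and the grip force at its end, in the units of the state.
- r.get_state(): the state, without advancing time (a new reading comes with each control period).
- r.snapshot(name): name is "side" or "top"; returns the picture (420x560x3 uint8, blue, green, red); there is no depth.
- r.get_calibration(name): a dict with "intrinsics" (3x3 intrinsics, pixels), "eye" and "rotation" of the camera in the world. Camera axes: x right, y up, looking along -z (the intrinsics and any distortion apply to the point x, -y, -z); pixel columns grow to the right and rows downward; lengths in m; the calibration is good to about 2 mm. A picture is of the moment at which its call begins. get_calibration takes no time and is no camera call.
- r.finish_job(): hands the job in; it is judged then, once.
Trained networks look in the newest picture that a camera, given by its name, has taken for a name from the list of things; names that differ only in an ending like _2 or _b are one class to them, and where a whole thing is asked for, a point or a joint stands for the part that bears it (a point fixed in the world has none). Each returns a list of dicts, best first, with "confidence" (0 to 1); they miss things now and then, are a little off and sometimes report something else, mostly with a low value. They report only what shows in the picture. A call takes as long as a camera call. They do not tell look-alikes from the thing itself.
- r.look_for(camera, target): "point" ([x, y, z] in m, in world coordinates, good to about 4 mm: the middle of the surface that is visible of it).
- r.silhouettes(camera, target): "pixels" (420x560 bool, what is visible of it).
The state is a dict: "clock": time; "q": joint angles; "qd": joint speeds; "joint_torque": joint torques, N m; "tool_pos": TCP position; "eef_rot": TCP orientation; "contact_force": force on the tool from outside, world axes, zero at the start; "moment": the same for the moment, N m; "opening": opening from 0.0 (shut) to 1.0 (fully open); "finger_force": force on a finger pad.
Only numpy, scipy, OpenCV 4.12 (cv2) and the standard library are available. Lean on these libraries where they do the work, as an engineer would, in place of code of your own. Each camera call takes 0.05 s, during which the arm holds its last target. There are 200 camera calls.

## Working session

There is one attempt and no reset: what is moved stays moved. The work goes in short steps, Python scripts to look and compute and a tool call to move; the robot and the scene stay as the last step left them, time stands still between calls to the robot, and variables do not carry over. Pictures are saved under pics/ and viewed, at most 10 in all, crops included, and the job is handed in when it is done.

Besides the shell and the picture viewer there is one more tool, called after "Request:" by a JSON object that holds its "name" and its "arguments", one argument or row to a line. play_rows: Moves the arm, as the interface text tells. Its arguments: {"type":"object","properties":{"translation":{"type":"array","items":{"type":"array","items":{"type":"number"}}},"delta_rot":{"type":"array","items":{"type":"array","items":{"type":"number"}}},"grip":{"type":"array","items":{"type":"number"}},"squeeze":{"type":"number"}},"required":["translation","delta_rot","grip"]}

```bash
ls; mkdir -p pics
python3 - <<'E'
from plant import r
import cv2, numpy as np
s=r.get_state(); print(s['clock'],s['tool_pos'],s['eef_rot'],s['opening'])
for c in('side','top'):
    cv2.imwrite(f'pics/{c}0.png',r.snapshot(c))
    k=r.get_calibration(c); print(c,np.round(k['intrinsics'],1).tolist(),np.round(k['eye'],3),np.round(k['rotation'],3).tolist(),[x for x in k])
    for t in ('knob','seat','plaque','round_mark','square_mark','pointer_tip','jar','bowl','rub_block'):
        print(c,t,[(np.round(d['point'],3).tolist(),round(d['confidence'],2)) for d in r.look_for(c,t)][:4])
print(r.get_state()['clock'])
E
```

```text
pics
0.0 [0.17490548 0.59949082 0.30188362] [ 1.41412175e-01  9.89950357e-01 -9.39307384e-04 -6.83900514e-05] 0.999605362263698
side [[415.4, 0.0, 285.6], [0.0, 415.4, 203.7], [0.0, 0.0, 1.0]] [ 0.255 -0.778  0.545] [0.502, -0.125, -0.223, 0.826] ['intrinsics', 'eye', 'rotation']
side knob [([0.539, -0.131, 0.054], 0.68)]
side seat []
side plaque [([0.581, -0.113, 0.082], 0.98)]
side round_mark [([0.58, -0.112, 0.08], 0.95)]
side square_mark [([0.577, -0.112, 0.082], 0.96)]
side pointer_tip [([0.855, 0.244, 0.03], 0.98), ([0.602, 0.367, 0.098], 0.91), ([0.812, -0.074, 0.018], 0.76), ([0.54, -0.137, 0.054], 0.7)]
side jar [([0.567, 0.14, 0.059], 0.55)]
side bowl [([0.7, -0.376, 0.03], 0.92)]
side rub_block [([0.45, 0.089, 0.028], 0.69)]
top [[416.0, 0.0, 286.7], [0.0, 416.0, 204.0], [0.0, 0.0, 1.0]] [ 0.523 -0.019  1.197] [-0.037, 0.043, 0.71, -0.702] ['intrinsics', 'eye', 'rotation']
top knob [([0.545, -0.114, 0.055], 0.64)]
top seat [([0.55, -0.11, 0.053], 0.72)]
top plaque [([0.582, -0.103, 0.079], 0.8)]
top round_mark [([0.585, -0.102, 0.081], 0.78)]
top square_mark [([0.579, -0.103, 0.078], 0.93)]
top pointer_tip [([0.855, 0.245, 0.011], 0.94), ([0.814, -0.066, 0.015], 0.89), ([0.579, -0.102, 0.075], 0.75), ([0.619, 0.368, 0.016], 0.74)]
top jar [([0.58, 0.158, 0.098], 0.8)]
top bowl [([0.683, -0.403, 0.025], 0.66), ([0.558, -0.11, 0.056], 0.2)]
top rub_block [([0.456, 0.107, 0.032], 0.94), ([0.814, -0.062, 0.017], 0.25)]
1.0
```

View pics/side0.png

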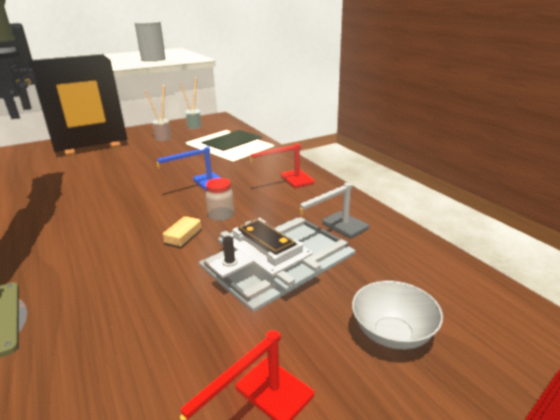

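View pics/top0.png

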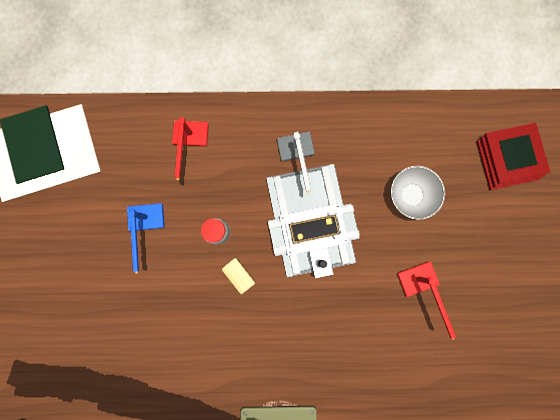

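The real pointer is the grey one: top post (297,145), tip (307,190); in the side view the tip is at (303,205). Look-alikes are blue (top 136,271), red (179,181) and red (453,338). The knob is at top (322,262), side (229,245). The jar, bowl and block are clear of the stage. Next, close crops.

Run:
```python
import cv2
t=cv2.imread('pics/top0.png');s=cv2.imread('pics/side0.png')
cv2.imwrite('pics/tc.png',cv2.resize(t[125:285,255:365],None,fx=3.7,fy=3.7,interpolation=2))
cv2.imwrite('pics/sc.png',cv2.resize(s[175:305,195:375],None,fx=4.4,fy=4.4,interpolation=2))
```

```text
(no output)
```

View pics/tc.png

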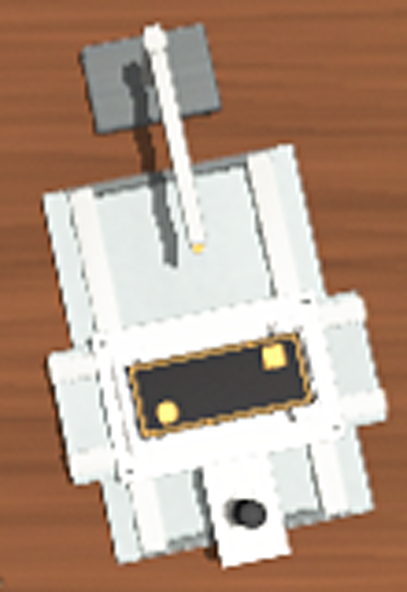

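View pics/sc.png

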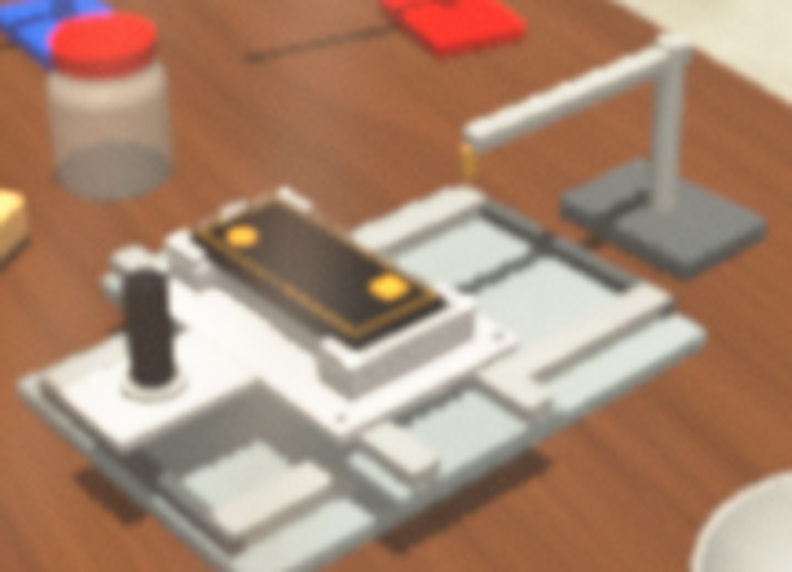

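```bash
cat > h.py <<'E'
import numpy as np, cv2
from scipy.spatial.transform import Rotation as R
from plant import r
K={}
def cal(c):
    if c not in K:
        k=r.get_calibration(c); q=np.array(k['rotation']); K[c]=(np.array(k['intrinsics']),np.array(k['eye']),R.from_quat(q).as_matrix() if q.size==4 else q)
    return K[c]
def ray(c,uv):
    A,e,M=cal(c); d=np.linalg.inv(A)@[uv[0],uv[1],1]; d=M@(d*[1,-1,-1]); return e,d/np.linalg.norm(d)
def onz(c,uv,z):
    e,d=ray(c,uv); return e+d*(z-e[2])/d[2]
def tri(a,b):
    (e1,d1),(e2,d2)=ray('side',a),ray('top',b)
    t=np.linalg.lstsq(np.c_[d1,-d2],e2-e1,rcond=None)[0]; p,q=e1+t[0]*d1,e2+t[1]*d2
    return (p+q)/2,np.linalg.norm(p-q)
def proj(c,P):
    A,e,M=cal(c); p=M.T@(np.asarray(P)-e); p=A@(p*[1,-1,-1]); return p[:2]/p[2]
def gold(im,box):
    x0,y0,x1,y1=box; h=cv2.cvtColor(im[y0:y1,x0:x1],cv2.COLOR_BGR2HSV)
    m=((h[...,0]>12)&(h[...,0]<35)&(h[...,1]>110)&(h[...,2]>150)).astype(np.uint8)
    n,_,st,ce=cv2.connectedComponentsWithStats(m)
    return [(int(st[i,4]),np.round(ce[i]+[x0,y0],1).tolist()) for i in range(1,n) if st[i,4]>=3]
E
python3 - <<'E'
from h import *
S=cv2.imread('pics/side0.png');T=cv2.imread('pics/top0.png')
print(gold(S,(230,200,310,255)));print(gold(T,(285,185,345,250)))
for n,a,b,z in [('round',(250,228.9),(300.4,236.4),.08),('square',(283.4,240.5),(329.1,221.2),.08),('tip',(301.4,215),(308.4,192.4),.088),('knobtop',(228.2,236.8),(323,264),.112),('knobfoot',(229.5,261.8),(319,264),.054)]:
    print(n,*[np.round(x,4) for x in tri(a,b)],np.round(onz('side',a,z),4),np.round(onz('top',b,z),4))
E
```

```text
[(41, [301.0, 211.9]), (4, [241.0, 226.5]), (32, [249.5, 228.2]), (42, [283.1, 239.5])]
[(4, [308.0, 191.5]), (101, [329.0, 227.3]), (30, [313.1, 219.6]), (88, [298.1, 234.7])]
round [ 0.5626 -0.066   0.0806] 0.0003 [ 0.5631 -0.0652  0.08  ] [ 0.5625 -0.066   0.08  ]
square [ 0.6021 -0.1438  0.0805] 0.0004 [ 0.6023 -0.1431  0.08  ] [ 0.6023 -0.1439  0.08  ]
tip [ 0.6794 -0.0888  0.0919] 0.0004 [ 0.6828 -0.0829  0.088 ] [ 0.6801 -0.0891  0.088 ]
knobtop [ 0.4904 -0.122   0.1141] 0.0019 [ 0.4925 -0.1191  0.112 ] [ 0.4895 -0.1219  0.112 ]
knobfoot [ 0.4892 -0.1172  0.0522] 0.0031 [ 0.4898 -0.1201  0.054 ] [ 0.4878 -0.1165  0.054 ]
```

Marks and tip check out: both marks come out at z 0.080–0.081, their spacing is 87.3 mm against 87.4 mm, and yaw is about 11°. Moving above the table towards the knob.

Request:
{"name": "play_rows", "arguments": {
  "translation": [
    [-0.035, -0.024, 0],
    [-0.035, -0.024, 0],
    [-0.035, -0.024, 0],
    [-0.035, -0.024, 0],
    [-0.035, -0.024, 0],
    [-0.035, -0.024, 0],
    [-0.035, -0.024, 0],
    [-0.035, -0.024, 0],
    [-0.035, -0.024, 0]
  ],
  "delta_rot": [
    [0, 0, 0],
    [0, 0, 0],
    [0, 0, 0],
    [0, 0, 0],
    [0, 0, 0],
    [0, 0, 0],
    [0, 0, 0],
    [0, 0, 0],
    [0, 0, 0]
  ],
  "grip": [1, 1, 1, 1, 1, 1, 1, 1, 1]
}}

```text
clock: 2.12
tool_pos: [0.4178, 0.3035, 0.3029]
eef_rot: [0.141, 0.99, 0.0, 0.0]
contact_force: [0.6, 0.0, 0.6]
opening: 1.001
finger_force: 0.0
```

```bash
cat >> h.py <<'E'
YAW=np.radians(11.0)
def to(target, toolyaw=None):
    """tool-axis shift to a world TCP target; toolyaw = wanted world angle of tool y (deg)"""
    s=r.get_state(); M=R.from_quat(s['eef_rot']).as_matrix()
    print('t',round(s['clock'],2),'tcp',np.round(s['tool_pos'],4),'q',np.round(s['q'],2),'F',np.round(s['contact_force'],1),'op',round(s['opening'],3),'ff',s['finger_force'])
    a=np.degrees(np.arctan2(M[1,1],M[0,1])); print('tool y yaw',round(a,1),'tool z',np.round(M[:,2],3))
    print('shift',np.round(M.T@(np.asarray(target)-s['tool_pos']),4))
    if toolyaw is not None: print('rot about tool z',round(-((toolyaw-a+180)%360-180),1))
E
python3 -c "
from h import *
to([0.49,-0.121,0.22],-79)"
```

```text
t 2.12 tcp [0.4178 0.3035 0.3029] q [-0.56  0.55 -0.24  1.89  0.19  0.72  0.37] F [0.6 0.  0.6] op 1.001 ff 0.0
tool y yaw 73.7 tool z [ 0.001  0.001 -1.   ]
shift [-0.1881 -0.3873  0.0828]
rot about tool z 152.7
```

Request:
{"name": "play_rows", "arguments": {
  "translation": [
    [-0.019, -0.0387, 0.008],
    [-0.019, -0.0387, 0.008],
    [-0.019, -0.0387, 0.008],
    [-0.019, -0.0387, 0.008],
    [-0.019, -0.0387, 0.008],
    [-0.019, -0.0387, 0.008],
    [-0.019, -0.0387, 0.008],
    [-0.019, -0.0387, 0.008],
    [-0.019, -0.0387, 0.008],
    [-0.019, -0.0387, 0.008],
    [0, 0, 0],
    [0, 0, 0],
    [0, 0, 0],
    [0, 0, 0]
  ],
  "delta_rot": [
    [0, 0, 0],
    [0, 0, 0],
    [0, 0, 0],
    [0, 0, 0],
    [0, 0, 0],
    [0, 0, 0],
    [0, 0, 0],
    [0, 0, 0],
    [0, 0, 0],
    [0, 0, 0],
    [0, 0, -9.1],
    [0, 0, -9.1],
    [0, 0, -9.1],
    [0, 0, 0]
  ],
  "grip": [1, 1, 1, 1, 1, 1, 1, 1, 1, 1, 1, 1, 1, 1]
}}

```text
clock: 3.88
tool_pos: [0.4911, -0.1204, 0.2227]
eef_rot: [-0.095, 0.995, 0.0, 0.0]
contact_force: [0.6, 0.0, 0.3]
opening: 0.997
finger_force: 0.0
```

```bash
python3 -c "
from h import *
to([0.49,-0.121,0.137],101)"
```

```text
t 3.88 tcp [ 0.4911 -0.1204  0.2227] q [ 0.4   0.68 -0.41  1.99  0.49  0.56  1.41] F [0.6 0.  0.3] op 0.997 ff 0.0
tool y yaw 100.9 tool z [ 0.     0.001 -1.   ]
shift [ 0.0012 -0.0004  0.0857]
rot about tool z -0.1
```

Request:
{"name": "play_rows", "arguments": {
  "translation": [
    [0.001, 0, 0.02],
    [0, 0, 0.02],
    [0, 0, 0.02],
    [0, 0, 0.015],
    [0, 0, 0.009],
    [0, 0, 0],
    [0, 0, 0],
    [0, 0, 0],
    [0, 0, 0],
    [0, 0, 0],
    [0, 0, 0]
  ],
  "delta_rot": [
    [0, 0, 0],
    [0, 0, 0],
    [0, 0, 0],
    [0, 0, 0],
    [0, 0, 0],
    [0, 0, 0],
    [0, 0, 0],
    [0, 0, 0],
    [0, 0, 0],
    [0, 0, 0],
    [0, 0, 0]
  ],
  "grip": [1, 1, 1, 1, 1, -1, -1, -1, -1, -1, -1],
  "squeeze": 25
}}

```text
clock: 5.25
tool_pos: [0.49, -0.1205, 0.1388]
eef_rot: [-0.096, 0.995, 0.0, 0.0]
contact_force: [0.5, -0.5, 1.5]
opening: 0.339
finger_force: 0.0
```

Run:
```python
from h import *
s=r.get_state(); u=np.array([np.cos(YAW),np.sin(YAW),0]); v=np.array([-u[1],u[0],0])
T=r.snapshot('top');S=r.snapshot('side');cv2.imwrite('pics/t1.png',T);cv2.imwrite('pics/s1.png',S)
print(gold(S,(230,200,320,255)));print(gold(T,(285,185,345,250)))
ys,xs=np.where(np.ones(1));
h=cv2.cvtColor(S[205:222,292:312],cv2.COLOR_BGR2HSV); print((h[...,1]>110).astype(int)*h[...,0])
rd=np.array([.5626,-.0657,.08]);tip=np.array([.681,-.0875,.08])
d=tip-rd;print('stage',d@u,d@v); to(s['tool_pos']+d)
# arm direction check
a=onz('top',(255+155/3.7,125+38/3.7),.117);b=onz('top',(255+193/3.7,125+235/3.7),.117);print('arm yaw',np.degrees(np.arctan2(*(a-b)[[1,0]])))
```

```text
[(41, [301.2, 211.7]), (43, [283.2, 239.4])]
[(4, [308.0, 191.5]), (103, [329.1, 227.2]), (33, [312.8, 219.6]), (88, [298.1, 234.7])]Traceback (most recent call last):
  File "<stdin>", line 5, in <module>
ValueError: not enough values to unpack (expected 2, got 1)
```

Not yet closed fully (opening 0.339, knob 0.25); fixing my script slip and carrying on.

Request:
{"name": "play_rows", "arguments": {
  "translation": [
    [0, 0, 0],
    [0, 0, 0],
    [0, 0, 0]
  ],
  "delta_rot": [
    [0, 0, 0],
    [0, 0, 0],
    [0, 0, 0]
  ],
  "grip": [-1, -1, -1]
}}

```text
clock: 5.72
tool_pos: [0.49, -0.1206, 0.1387]
eef_rot: [-0.096, 0.995, -0.0, 0.0]
contact_force: [-0.8, -0.4, -0.1]
opening: 0.241
finger_force: 25.0
```

Run:
```python
from h import *
s=r.get_state(); u=np.array([np.cos(YAW),np.sin(YAW),0]); v=np.array([-u[1],u[0],0])
S=cv2.imread('pics/s1.png')
h=cv2.cvtColor(S[204:222,294:308],cv2.COLOR_BGR2HSV); print((h[...,1]>110).astype(int)*h[...,0])
rd=np.array([.5626,-.0657,.08]);tip=np.array([.681,-.0875,.08])
d=tip-rd;print('stage',d@u,d@v); to(s['tool_pos']+d)
a=onz('top',(255+155/3.7,125+38/3.7),.117);b=onz('top',(255+193/3.7,125+235/3.7),.117);print('arm yaw',np.degrees(np.arctan2(*(a-b)[[1,0]])))
```

```text
[[11 11 11 11 11 11  0  0  0  0  0  0  0  0]
 [11 11 11 11 11 11  0  0  0  0  0  0  0  0]
 [11 11 11 11 11 10  0  0  0  0  0  0  0  0]
 [11 11 11 11 12 12 14  0  0  0  0  0  0  0]
 [12 12 11 11 12 13 16 16  0  0  0  0  0  0]
 [12 11 11 11 12 14 16 17 17  0  0  0 11 11]
 [11 11 11 11 11 13 16 17 17 15 12 12 12 11]
 [11 11 11 11 11 13 16 17 17 15 13 12 12 11]
 [11 11 11 11 12 14 16 17 17 15 13 11 12 11]
 [11 11 11 11 11 13 16 17 17 15 13 12 11 12]
 [11 11 11 11 11 12 15 16 16 14 12 12 11 11]
 [11 11 11 11 11 12 14 15 15 13 11 11 12 11]
 [10 11 11 11 11 11 12 13 13 12 12 11 11 11]
 [11  0  0  0  0  0  0  0  0  0 11 12 11 12]
 [ 0  0  0  0  0  0  0  0  0  0  0 12 11 12]
 [ 0  0  0  0  0  0  0  0  0  0  0  0  0 11]
 [ 0  0  0  0  0  0  0  0  0  0  0  0  0  0]
 [ 0  0  0  0  0  0  0  0  0  0  0  0  0  0]]
stage 0.1120650224209948 -0.04399125765174199
t 5.72 tcp [ 0.49   -0.1206  0.1387] q [ 0.31  0.82 -0.27  2.05  0.61  0.35  1.31] F [-0.8 -0.4 -0.1] op 0.241 ff 25.000009825453162
tool y yaw 101.0 tool z [ 0. -0. -1.]
shift [-0.112  -0.0441  0.    ]
arm yaw 9.782185585073282
```

Request:
{"name": "play_rows", "arguments": {
  "translation": [
    [-0.004, -0.002, 0],
    [-0.009, -0.004, 0],
    [-0.012, -0.005, 0],
    [-0.012, -0.005, 0],
    [-0.012, -0.005, 0],
    [-0.012, -0.005, 0],
    [-0.012, -0.004, 0],
    [-0.012, -0.004, 0],
    [-0.012, -0.004, 0],
    [-0.008, -0.003, 0],
    [-0.005, -0.002, 0],
    [-0.002, -0.001, 0],
    [0, 0, 0],
    [0, 0, 0]
  ],
  "delta_rot": [
    [0, 0, 0],
    [0, 0, 0],
    [0, 0, 0],
    [0, 0, 0],
    [0, 0, 0],
    [0, 0, 0],
    [0, 0, 0],
    [0, 0, 0],
    [0, 0, 0],
    [0, 0, 0],
    [0, 0, 0],
    [0, 0, 0],
    [0, 0, 0],
    [0, 0, 0]
  ],
  "grip": [-1, -1, -1, -1, -1, -1, -1, -1, -1, -1, -1, -1, -1, -1]
}}

```text
clock: 7.48
tool_pos: [0.6088, -0.1422, 0.1388]
eef_rot: [-0.096, 0.995, -0.0, 0.001]
contact_force: [0.5, 0.0, 1.0]
opening: 0.24
finger_force: 25.0
```

Run:
```python
from h import *
T=r.snapshot('top');S=r.snapshot('side');cv2.imwrite('pics/t2.png',T);cv2.imwrite('pics/s2.png',S)
to([.608,-.1424,.1387])
print(gold(S,(280,190,350,235)));print(gold(T,(285,165,355,230)))
c=np.hstack([cv2.resize(S[180:250,240:340],None,fx=4,fy=4,interpolation=2),cv2.resize(T[165:235,270:370],None,fx=4,fy=4,interpolation=2)])
cv2.imwrite('pics/c2.png',c)
```

```text
t 7.58 tcp [ 0.6088 -0.1422  0.1388] q [ 0.37  0.93 -0.39  1.67  0.53  0.64  1.45] F [0.6 0.4 0. ] op 0.239 ff 24.999982472509146
tool y yaw 101.0 tool z [ 0.001  0.    -1.   ]
shift [ 0.0008 -0.      0.0001]
[(10, [288.9, 219.5]), (40, [336.0, 228.6])]
[(20, [340.6, 176.0]), (39, [334.5, 177.0]), (15, [315.9, 176.9]), (4, [325.5, 175.0]), (56, [305.1, 192.5]), (17, [306.8, 192.5])]
```

View pics/c2.png

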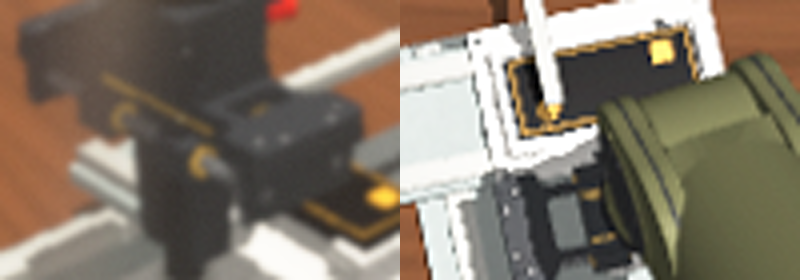

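Run:
```python
from h import *
p,e=tri((336.0,228.6),(335.3,177.8)); print(p,e, onz('top',(335.3,177.8),.08),onz('side',(336,228.6),.08))
T=cv2.imread('pics/t2.png')[:,:,:]
h=cv2.cvtColor(T[171:185,328:344],cv2.COLOR_BGR2HSV);m=(h[...,1]>110)&(h[...,2]>200);ys,xs=np.where(m);print(xs.mean()+328,ys.mean()+171,m.astype(int))
h=cv2.cvtColor(T[184:200,298:318],cv2.COLOR_BGR2HSV);print(((h[...,1]>110)*h[...,2]).astype(int))
print('tip px',proj('top',[.6805,-.0885,.088]),proj('top',[.6805,-.0885,.08]),'side',proj('side',[.6805,-.0885,.088]))
```

```text
[ 0.72023173 -0.16345651  0.08212437] 0.00013564060680836177 [ 0.72054668 -0.16369757  0.08      ] [ 0.72244073 -0.16064901  0.08      ]
335.8235294117647 177.47058823529412 [[0 0 0 0 0 0 0 0 0 0 0 0 0 0 0 0]
 [0 0 0 0 0 0 0 0 0 0 0 0 0 0 0 0]
 [0 0 0 0 0 0 0 0 0 0 0 0 0 0 0 0]
 [0 0 1 0 0 0 0 0 0 0 0 0 0 0 0 0]
 [0 0 0 0 0 1 1 1 1 1 0 0 0 1 0 0]
 [0 0 0 0 0 1 1 1 1 1 0 0 0 0 0 0]
 [0 0 0 0 0 1 1 1 1 1 0 0 0 0 0 0]
 [0 0 0 0 0 1 1 1 1 1 0 0 0 0 1 0]
 [0 0 0 0 0 1 1 1 1 1 0 0 0 0 1 0]
 [0 0 0 0 0 1 1 1 0 0 0 0 0 0 0 0]
 [0 0 0 0 0 0 0 0 0 0 0 0 0 0 0 1]
 [0 0 0 0 0 0 0 0 0 0 0 0 0 0 0 1]
 [0 0 0 0 0 0 0 0 0 0 0 0 0 0 0 0]
 [0 0 0 0 0 0 0 0 0 0 0 0 0 0 0 0]]
[[180   0   0   0   0   0   0   0   0   0   0   0   0   0   0   0   0   0
    0   0]
 [206 110   0   0   0   0   0   0   0   0   0   0   0   0   0   0   0   0
    0   0]
 [200   0   0   0   0   0   0   0   0   0   0   0   0   0   0   0   0   0
    0   0]
 [199   0   0   0   0   0   0   0   0   0   0   0   0   0   0   0   0   0
    0   0]
 [196 133   0   0   0   0   0   0   0   0   0   0   0   0   0   0   0   0
    0   0]
 [144 180 
[... 321 characters left out ...]
  0   0]
 [  0 163 166   0   0   0 151 173 168 175 255 162   0   0   0   0   0   0
    0   0]
 [  0   0 209   0   0   0   0 136 177 179 255 145   0   0   0   0   0 152
  164 164]
 [  0   0 203   0   0   0   0   0 136 145   0   0 147 164 149 158 180 192
  174 166]
 [  0   0 197   0   0   0   0 144 156 207 172 159 189 176 152 159 156   0
    0   0]
 [  0   0 194 220 172 160 160 186 172 222 178 161 116   0   0   0   0   0
    0   0]
 [  0   0 145 220 176 158 156 110   0   0   0   0   0   0   0   0   0   0
    0   0]
 [  0   0   0   0   0   0   0   0   0   0   0   0   0   0   0   0   0   0
    0   0]]
tip px [308.16073292 192.25490603] [307.98298264 192.67111926] side [301.82452822 216.30714104]
```

Request:
{"name": "play_rows", "arguments": {
  "translation": [
    [0.0005, -0.0015, 0],
    [0, 0, 0],
    [0, 0, 0],
    [0, 0, 0],
    [0, 0, 0],
    [0, 0, 0],
    [0, 0, 0],
    [0, 0, 0],
    [0, 0, 0]
  ],
  "delta_rot": [
    [0, 0, 0],
    [0, 0, 0],
    [0, 0, 0],
    [0, 0, 0],
    [0, 0, 0],
    [0, 0, 0],
    [0, 0, 0],
    [0, 0, 0],
    [0, 0, 0]
  ],
  "grip": [-1, -1, -1, -1, -1, -1, -1, -1, -1]
}}

```text
clock: 8.7
tool_pos: [0.6082, -0.1437, 0.1388]
eef_rot: [-0.096, 0.995, 0.0, 0.0]
contact_force: [0.4, 1.5, 1.3]
opening: 0.244
finger_force: 25.0
```

Request:
{"name": "play_rows", "arguments": {
  "translation": [
    [0.001, 0.004, 0],
    [0.002, 0.008, 0],
    [0.003, 0.01, 0],
    [0.003, 0.01, 0],
    [0.003, 0.01, 0],
    [0.003, 0.01, 0],
    [0.003, 0.01, 0],
    [0.002, 0.009, 0],
    [0.002, 0.007, 0],
    [0.001, 0.004, 0],
    [0.001, 0.002, 0],
    [0, 0, 0],
    [0, 0, 0],
    [0, 0, 0],
    [0, 0, 0]
  ],
  "delta_rot": [
    [0, 0, 0],
    [0, 0, 0],
    [0, 0, 0],
    [0, 0, 0],
    [0, 0, 0],
    [0, 0, 0],
    [0, 0, 0],
    [0, 0, 0],
    [0, 0, 0],
    [0, 0, 0],
    [0, 0, 0],
    [0, 0, 0],
    [0, 0, 0],
    [0, 0, 0],
    [0, 0, 0]
  ],
  "grip": [-1, -1, -1, -1, -1, -1, -1, -1, -1, -1, -1, -1, -1, -1, -1]
}}

```text
clock: 10.58
tool_pos: [0.5683, -0.0656, 0.1387]
eef_rot: [-0.096, 0.995, 0.0, -0.0]
contact_force: [0.5, 1.7, 3.2]
opening: 0.243
finger_force: 25.0
```

Run:
```python
from h import *
T=r.snapshot('top');S=r.snapshot('side');cv2.imwrite('pics/t3.png',T);cv2.imwrite('pics/s3.png',S)
to([.568,-.0662,.1387])
print(gold(S,(240,180,340,245)));print(gold(T,(265,165,345,230)))
c=np.hstack([cv2.resize(S[180:250,240:340],None,fx=4,fy=4,interpolation=2),cv2.resize(T[165:235,250:350],None,fx=4,fy=4,interpolation=2)])
cv2.imwrite('pics/c3.png',c)
```

```text
t 10.68 tcp [ 0.5683 -0.0657  0.1387] q [ 0.23  0.88 -0.34  1.84  0.54  0.52  1.29] F [-0.3  0.8  3.1] op 0.243 ff 25.000096997246146
tool y yaw 101.0 tool z [-0.  0. -1.]
shift [ 0.0004 -0.0004  0.    ]
[(4, [252.5, 207.0]), (38, [300.7, 210.9]), (3, [293.0, 208.7]), (5, [309.0, 218.0]), (22, [301.0, 219.2])]
[(26, [292.8, 190.9]), (15, [313.6, 191.4]), (25, [307.4, 193.2]), (73, [275.3, 205.9]), (3, [279.0, 194.0]), (29, [290.9, 209.3])]
```

View pics/c3.png

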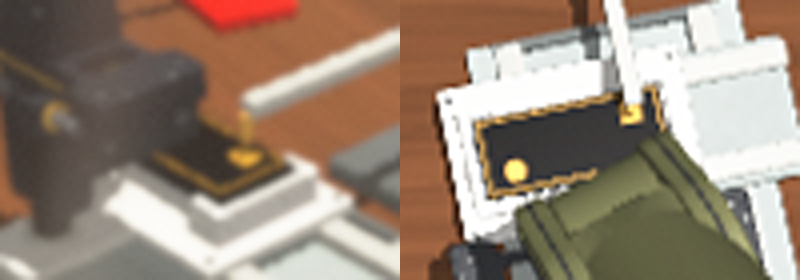

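Request:
{"name": "play_rows", "arguments": {
  "translation": [
    [-0.001, 0, 0],
    [0, 0, 0],
    [0, 0, 0],
    [0, 0, 0],
    [0, 0, 0],
    [0, 0, 0],
    [0, 0, 0],
    [0, 0, 0]
  ],
  "delta_rot": [
    [0, 0, 0],
    [0, 0, 0],
    [0, 0, 0],
    [0, 0, 0],
    [0, 0, 0],
    [0, 0, 0],
    [0, 0, 0],
    [0, 0, 0]
  ],
  "grip": [-1, -1, -1, -1, -1, -1, -1, -1]
}}

```text
clock: 11.68
tool_pos: [0.5688, -0.0658, 0.1387]
eef_rot: [-0.096, 0.995, -0.0, -0.001]
contact_force: [-1.4, 0.8, 4.8]
opening: 0.245
finger_force: 25.0
```

Request:
{"name": "play_rows", "arguments": {
  "translation": [
    [0.004, 0, 0],
    [0.008, 0.001, 0],
    [0.01, 0.001, 0],
    [0.01, 0.001, 0],
    [0.01, 0.001, 0],
    [0.01, 0.001, 0],
    [0.01, 0.001, 0],
    [0.01, 0.001, 0],
    [0.008, 0.001, 0],
    [0.004, 0, 0],
    [0.002, 0, 0],
    [0, 0, 0],
    [0, 0, 0],
    [0, 0, 0],
    [0, 0, 0],
    [0, 0, 0]
  ],
  "delta_rot": [
    [0, 0, 0],
    [0, 0, 0],
    [0, 0, 0],
    [0, 0, 0],
    [0, 0, 0],
    [0, 0, 0],
    [0, 0, 0],
    [0, 0, 0],
    [0, 0, 0],
    [0, 0, 0],
    [0, 0, 0],
    [0, 0, 0],
    [0, 0, 0],
    [0, 0, 0],
    [0, 0, 0],
    [0, 0, 0]
  ],
  "grip": [-1, -1, -1, -1, -1, -1, -1, -1, -1, -1, -1, -1, -1, 1, 1, 1]
}}

```text
clock: 13.68
tool_pos: [0.4834, -0.0743, 0.1385]
eef_rot: [-0.096, 0.995, 0.0, -0.0]
contact_force: [0.4, -0.3, -0.1]
opening: 0.557
finger_force: 0.0
```

Run:
```python
from h import *
T=r.snapshot('top');S=r.snapshot('side');cv2.imwrite('pics/t4.png',T);cv2.imwrite('pics/s4.png',S)
to([.5,-.08,.25])
```

```text
t 13.78 tcp [ 0.4834 -0.0743  0.1386] q [ 0.2   0.81 -0.24  2.09  0.61  0.3   1.21] F [-0.3  0.   0.7] op 0.651 ff 0.0
tool y yaw 101.0 tool z [-0.  0. -1.]
shift [-0.0151 -0.0087 -0.1114]
```

Request:
{"name": "play_rows", "arguments": {
  "translation": [
    [0, 0, 0],
    [0, 0, -0.02],
    [0, 0, -0.03],
    [0, 0, -0.03],
    [0, 0, -0.02],
    [0, 0, 0],
    [0, 0, 0],
    [0, 0, 0],
    [0, 0, 0],
    [0, 0, 0],
    [0, 0, 0],
    [0, 0, 0],
    [0, 0, 0],
    [0, 0, 0],
    [0, 0, 0]
  ],
  "delta_rot": [
    [0, 0, 0],
    [0, 0, 0],
    [0, 0, 0],
    [0, 0, 0],
    [0, 0, 0],
    [0, 0, 10],
    [0, 0, 10],
    [0, 0, 10],
    [0, 0, 10],
    [0, 0, 10],
    [0, 0, 10],
    [0, 0, 10],
    [0, 0, 10],
    [0, 0, 10],
    [0, 0, 0]
  ],
  "grip": [1, 1, 1, 1, 1, 1, 1, 1, 1, 1, 1, 1, 1, 1, 1]
}}

```text
clock: 15.65
tool_pos: [0.4834, -0.0741, 0.2387]
eef_rot: [0.635, 0.773, -0.0, 0.0]
contact_force: [-0.2, -1.5, 0.1]
opening: 0.999
finger_force: 0.0
```

Run:
```python
from h import *
T=r.snapshot('top');S=r.snapshot('side');cv2.imwrite('pics/t5.png',T);cv2.imwrite('pics/s5.png',S)
to([.5767,-.0562,.2],11)
print(gold(S,(200,180,320,270)));print(gold(T,(250,180,345,270)))
for p in ([.5767,-.0562,.068],[.568,-.0127,.08],[.5965,-.095,.08]): print(proj('top',p),proj('side',p))
c=np.hstack([cv2.resize(S[180:280,210:310],None,fx=4,fy=4,interpolation=2),cv2.resize(T[170:270,250:350],None,fx=4,fy=4,interpolation=2)])
cv2.imwrite('pics/c5.png',c)
```

```text
t 15.75 tcp [ 0.4834 -0.0742  0.2387] q [ 0.05  0.62  0.02  2.04 -0.02  0.48  0.28] F [0.4 0.  0.1] op 1.002 ff 0.0
tool y yaw 11.2 tool z [-0.  0. -1.]
shift [-0.0005  0.095   0.0387]
rot about tool z 0.2
[(40, [301.0, 211.6]), (7, [257.3, 217.7]), (17, [200.4, 223.6]), (45, [269.5, 230.0])]
[(4, [308.0, 191.5]), (127, [299.6, 226.0]), (14, [282.2, 238.9])]
[296.51550871 231.34796907] [254.14079396 230.0947152 ]
[280.47830232 234.58307542] [242.04063709 218.07406867]
[310.9733701  223.58785834] [270.06018004 230.85720995]
```

View pics/c5.png

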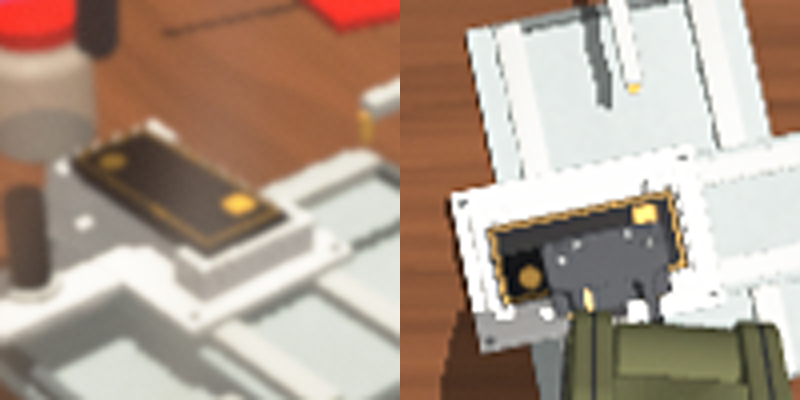

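Plaque found where predicted: square at top (311,223.5) and side (269.5,230.8). Moving over it, then descending.

Request:
{"name": "play_rows", "arguments": {
  "translation": [
    [0, 0.01, 0],
    [0, 0.02, 0],
    [0, 0.02, 0],
    [0, 0.02, 0],
    [-0.0005, 0.015, 0.01],
    [0, 0.01, 0.02],
    [0, 0, 0.02],
    [0, 0, 0.02],
    [0, 0, 0.015],
    [0, 0, 0.012],
    [0, 0, 0.008],
    [0, 0, 0.005],
    [0, 0, 0.003],
    [0, 0, 0]
  ],
  "delta_rot": [
    [0, 0, 0],
    [0, 0, 0],
    [0, 0, 0],
    [0, 0, 0],
    [0, 0, 0],
    [0, 0, 0],
    [0, 0, 0],
    [0, 0, 0],
    [0, 0, 0],
    [0, 0, 0],
    [0, 0, 0],
    [0, 0, 0],
    [0, 0, 0],
    [0, 0, 0]
  ],
  "grip": [1, 1, 1, 1, 1, 1, 1, 1, 1, 1, 1, 1, 1, 1]
}}

```text
clock: 17.5
tool_pos: [0.577, -0.0566, 0.1258]
eef_rot: [0.636, 0.772, 0.0, 0.0]
contact_force: [0.0, -0.8, 0.2]
opening: 1.002
finger_force: 0.0
```

Run:
```python
from h import *
S=r.snapshot('side');cv2.imwrite('pics/s6.png',S)
to([.5767,-.0562,.126],11)
cv2.imwrite('pics/c6.png',cv2.resize(S[170:280,190:330],None,fx=5,fy=5,interpolation=2))
```

```text
t 17.55 tcp [ 0.577  -0.0566  0.1259] q [ 0.01  0.89  0.02  1.83 -0.03  0.42  0.24] F [-0.5 -0.5 -0.3] op 1.002 ff 0.0
tool y yaw 11.0 tool z [ 0.  0. -1.]
shift [ 0.0005 -0.0002 -0.0001]
rot about tool z 0.0
```

View pics/c6.png

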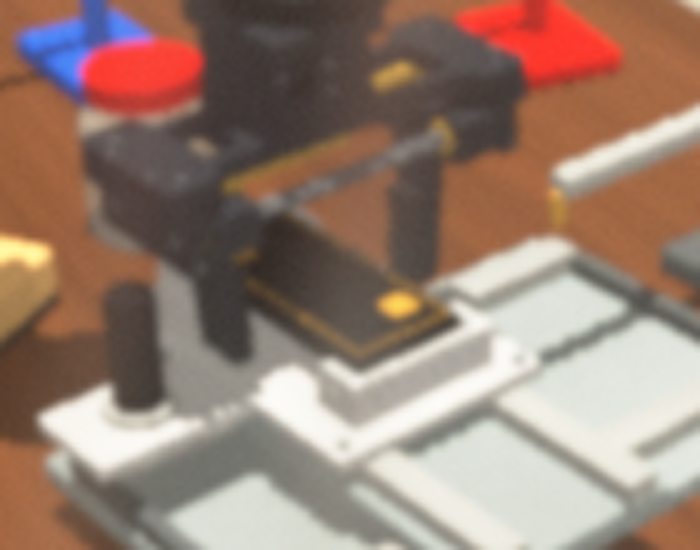

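The fingers straddle the plaque at mid-length (near finger at about (220,300), far finger at about (415,230)) and clear both the knob and the pointer. Closing.

Request:
{"name": "play_rows", "arguments": {
  "translation": [
    [0, 0, 0],
    [0, 0, 0],
    [0, 0, 0],
    [0, 0, 0],
    [0, 0, 0],
    [0, 0, 0],
    [0, 0, 0],
    [0, 0, 0]
  ],
  "delta_rot": [
    [0, 0, 0],
    [0, 0, 0],
    [0, 0, 0],
    [0, 0, 0],
    [0, 0, 0],
    [0, 0, 0],
    [0, 0, 0],
    [0, 0, 0]
  ],
  "grip": [-1, -1, -1, -1, -1, -1, -1, -1],
  "squeeze": 35
}}

```text
clock: 18.55
tool_pos: [0.5769, -0.0566, 0.1258]
eef_rot: [0.636, 0.772, 0.0, -0.0]
contact_force: [-1.0, 0.2, 1.5]
opening: 0.631
finger_force: 35.0
```

Request:
{"name": "play_rows", "arguments": {
  "translation": [
    [0, 0, -0.003],
    [0, 0, -0.006],
    [0, 0, -0.01],
    [0, 0, -0.015],
    [0, 0, -0.02],
    [0, 0, -0.02],
    [0, 0, -0.02],
    [0, 0, -0.02],
    [0, 0, -0.02],
    [0, 0, -0.02],
    [0, -0.01, -0.02],
    [0, -0.02, -0.015],
    [0, -0.02, -0.01],
    [0, -0.01, -0.003],
    [0, 0, 0]
  ],
  "delta_rot": [
    [0, 0, 0],
    [0, 0, 0],
    [0, 0, 0],
    [0, 0, 0],
    [0, 0, 0],
    [0, 0, 0],
    [0, 0, 0],
    [0, 0, 0],
    [0, 0, 0],
    [0, 0, 0],
    [0, 0, 0],
    [0, 0, 0],
    [0, 0, 0],
    [0, 0, 0],
    [0, 0, 0]
  ],
  "grip": [-1, -1, -1, -1, -1, -1, -1, -1, -1, -1, -1, -1, -1, -1, -1]
}}

```text
clock: 20.42
tool_pos: [0.5177, -0.0683, 0.3283]
eef_rot: [0.636, 0.772, 0.0, 0.0]
contact_force: [0.5, -0.4, -1.6]
opening: 0.632
finger_force: 35.0
```

Request:
{"name": "play_rows", "arguments": {
  "translation": [
    [0, 0, 0],
    [0, 0, 0],
    [0, 0, 0],
    [0, 0, 0],
    [0, 0, 0],
    [0, 0, 0],
    [0, 0, 0],
    [0, 0, 0],
    [0, 0, 0],
    [0, 0, 0],
    [0, 0, 0],
    [0, 0, 0],
    [0, 0, 0],
    [0, 0, 0],
    [0, 0, 0]
  ],
  "delta_rot": [
    [3, 0, 0],
    [4, 0, 0],
    [4, 0, 0],
    [4, 0, 0],
    [4, 0, 0],
    [4, 0, 0],
    [4, 0, 0],
    [4, 0, 0],
    [4, 0, 0],
    [4, 0, 0],
    [4, 0, 0],
    [2, 0, 0],
    [0, 0, 0],
    [0, 0, 0],
    [0, 0, 0]
  ],
  "grip": [-1, -1, -1, -1, -1, -1, -1, -1, -1, -1, -1, -1, -1, -1, -1]
}}

```text
clock: 22.3
tool_pos: [0.5179, -0.0683, 0.3281]
eef_rot: [0.588, 0.713, -0.295, -0.243]
contact_force: [0.3, -0.0, -1.3]
opening: 0.632
finger_force: 35.0
```

Run:
```python
from h import *
S=r.snapshot('side');T=r.snapshot('top');cv2.imwrite('pics/s7.png',np.hstack([S[:,:400],T[:,150:550]]))
to([.5,-.06,.33])
s=r.get_state();M=R.from_quat(s['eef_rot']).as_matrix();print('tilt',np.degrees(np.arccos(-M[2,2])),'grasp pt',s['tool_pos']+.045*M[:,2])
for c in('side','top'):
  for t in('jar','bowl','rub_block','plaque'): print(c,t,[np.round(d['point'],3).tolist() for d in r.look_for(c,t)][:2])
```

```text
t 22.4 tcp [ 0.5179 -0.0682  0.3281] q [-0.08  0.85  0.12  1.37  0.07  1.69  0.21] F [ 0.3  0.9 -1.4] op 0.631 ff 34.99979663640261
tool y yaw 11.0 tool z [-0.693 -0.135 -0.708]
shift [ 0.0115 -0.0127  0.01  ]
tilt 44.94804821956394 grasp pt [ 0.48671476 -0.07429692  0.29623047]
side jar [[0.566, 0.14, 0.061]]
side bowl [[0.699, -0.378, 0.03]]
side rub_block [[0.45, 0.092, 0.03], [0.7, -0.381, 0.026]]
side plaque [[0.484, -0.122, 0.305], [0.552, -0.08, 0.048]]
top jar [[0.577, 0.158, 0.098]]
top bowl [[0.686, -0.399, 0.021]]
top rub_block [[0.47, 0.117, 0.031]]
top plaque [[0.49, -0.129, 0.297]]
```

View pics/s7.png

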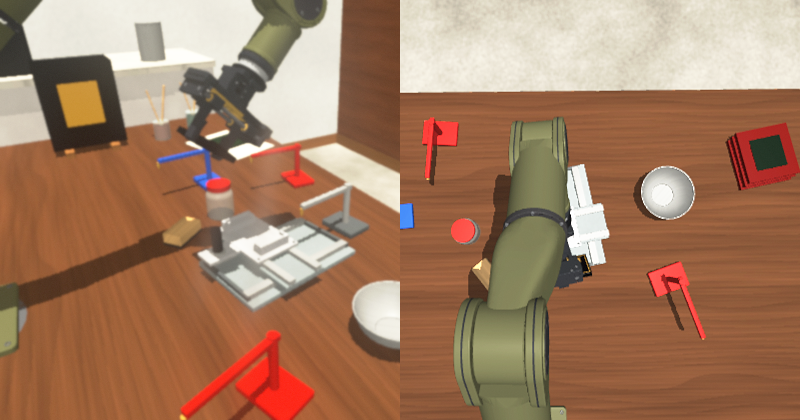

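The plaque is held at about (235,150), tilted 45° at z ≈ 0.29. The nest is empty and clear of the pointer, and the jar, bowl and block have not moved. Handing in.

```bash
python3 -c "
from plant import r
print(r.finish_job())"
```

```text
the job is handed in; nothing more can be done
None
```

I paused under the pointer at the round mark and then at the square mark, slid the carrier clear, and handed the job in holding the plaque still at about 0.29 m, tilted 45°; my estimated alignment error was within about 3 mm at each mark (limit 7 mm), and the hand-in returned no verdict.

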